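# Reset the furnace key switch

### The arm

A 6-joint arm with a two-finger parallel gripper is mounted at the origin on the work surface. World frame = base frame: x ahead of the robot, y to its left, z up, the work surface at z = 0. Lengths are in m, angles in degrees, forces in N, time in s.
With the tool pointing down it reaches from about 0.25 to 0.775 m from the base axis. Payload 4 kg.
Tool frame: the origin (TCP) lies on the mounting face of the last link; the fingertips stand 199 mm ahead of it and the grasp point (between the pads) lies 180 mm ahead of it; z points along the fingers, y is the direction in which the jaws open and shut (so a half turn about z gives the same grasp; the last joint's range is limited). The gripper opens to 94 mm and grips with 3 to 60 N. Pads are 16 mm wide; open, the fingers measure 119 mm over their backs; the gripper's body (75 mm by 177 mm) begins 78 mm behind the grasp point.
Start: joints at [-77.126, 4.996, 78.535, -0, 96.463, -5.907], TCP at [0.177, -0.521, 0.405] pointing down, gripper open.
Joint ranges: [-177.83, 177.83], [-43.37, 116.18], [15.69, 146.23], [-61.86, 241.86], [9.47, 152.12], [-147.06, 147.06]. Speed limits (degrees/s): [159.86, 159.86, 180, 180, 180, 180].

### API

Orientations are given as a 3x3 rotation matrix whose columns are the frame's x, y, z axes.
In Python, from bench import * gives the robot as it stands.
- The arm moves only by the shell command python3 -m jog 'ROWS'. ROWS is JSON, a list of rows, each an object of numbers: "dx", "dy", "dz": the shift along the tool's x, y, z in mm; "wx", "wy", "wz": the turn, a rotation vector about the tool's x, y, z in degrees; "jaw": the closure in counts, from 0 (fully open) to 255 (shut). In form: [{"dx": .., "dy": .., "dz": .., "wx": .., "wy": .., "wz": .., "jaw": ..}, ...]. A call has 1 to 12 rows; each row shifts and turns the commanded pose from where the row before left it, along the tool's axes as they then stand; what a row does not reach is not made up. A row lasts 1/8 s, in which the tool goes at most 62.5 mm and 10.7 degrees, less where a joint would pass 70% of its speed; a pose out of reach is approached as far as the arm can. A call is refused whole if a number of a shift passes 62.5 or a number of a turn 10.7, either way. A call with a gripper value outside its range is refused whole. The fingers move at their own pace and stop on an object; the grip force is fixed at half the most. Time passes only in rows, so rows that do not move let the fingers close. It gives the time, the measured TCP pose, the force and the opening at its end, in the units of the state.
- sense(): the state, without advancing time (a new reading comes with each control period).
- grab_frame(name): name is "side" or "top" or "wrist"; returns (picture, depth): 480x640x3 uint8, red, green, blue; 480x640 float32, m along the optical axis (not along the pixel's ray), 0 where there is no reading.
- get_calibration(name): a dict with "K" (3x3 intrinsics, pixels), "view" (4x4, takes a point from world to camera coordinates). Camera axes: x right, y down, z forward; pixel columns grow to the right and rows downward; lengths in m; the calibration is good to about 2 mm. A picture is of the moment at which its call begins: read the wrist's pose just before it. get_calibration takes no time and is no camera call; for the wrist camera it gives the pose at the moment of the call.
- finish_job(): hands the job in, once; it reports no verdict.
The state is a dict: "clock": time; "joint_positions": joint angles; "joint_velocities": joint speeds; "tau": joint torques, N m; "position": TCP position; "eef_rot": TCP orientation; "wrist_force": force on the tool from outside, world axes, zero at the start; "wrist_torque": the same for the moment, N m; "gripper_width": finger opening in m.
Only numpy, scipy, OpenCV 4.12 (cv2) and the standard library are available. Lean on these libraries where they do the work, as an engineer would, in place of code of your own. Each camera call takes 0.05 s, during which the arm holds its last target. There are 200 camera calls.

### The job

Reset the porcelain furnace's key switch: take the square-headed key from the wooden stand, put it fully into the switch box, turn it clockwise until you feel it come up firmly against its stop, turn it back home and draw it out. Then put the key back upright in the same slot of the stand, all the way down, and let go. Do not force the key in the lock, and leave the round-headed key and everything else where they are.

Things in the scene. Friction and masses are not known exactly. Their poses are not given: they have to be found in the camera images.
- key_mid (a point): Centre of the square black plastic head of the loose 70 g steel key to be used, which starts upright in one slot of the stand. Head 10 mm thick (x), 34 mm wide (y), 30 mm tall (z), flat faces to grip. z runs along the key, up away from its tip. The key is the same either way round (half turn about z).
- key_collar (a point): Middle of the underside of that key's round collar (40 mm across, 4 mm thick), 29 mm below the head's centre; a 12 x 8 mm neck 10 mm tall joins it to the head. Below it: a round shank 6 mm across and 9.5 mm long, then the flat bit 5 mm thick (x), 28 mm wide (y) with a rounded end, tip 26 mm below this point. Axes as key_mid.
- other_key_mid (a point): Centre of the head of the other key, which stays in the other slot of the stand: the same key but with a round head, 34 mm across and 10 mm thick.
- stand: Fixed wooden stand, 50 (x) x 140 (y) x 34 mm tall, origin at the centre of its underside. Two slots in its top, at y = +40 and -40 mm, each 9 (x) x 33 mm (y), 30 mm deep, with a 2 mm chamfer. A key stands with its collar resting on the top, the width of its head along the stand's y. Which slot holds which key varies.
- keyhole (a point): Centre of the key slot in the top face of the fixed grey switch box, 60 mm above the table; z up, slot along y. Slot 7 (x) x 31 mm (y) with a 2 mm chamfer, through the 6 mm thick face, hollow below. The key is fully in when its collar is flush on the face; only within 3 mm of that can it turn. While turned it cannot come out.
- lock: The switch box: 100 (x) x 120 (y) x 60 mm tall, aluminium top face, a dark ring 50 mm across and 1.5 mm high round the slot. Origin at the centre of its underside, right below the slot's centre; axes parallel to the slot's. More than 60 N in all between key and box strains the lock.
- plug (a joint): Turn of the lock's plug in the box, rad: 0 is home (in line with the face's slot), growing clockwise seen from above. It is carried by the key's bit with about 0.1 rad of play either way, stays where it is left, and turns with a friction of about 0.03 N m.
- lock_stop: Hidden carrier, on the lock's axis 4 mm above the table, of two stiffly sprung stop pins (4 N m/rad). They meet the bit 12 mm either side of the axis at a turn that differs from box to box, 40 to 90 degrees clockwise from home, to be found by feel (this pose does not tell). 10 N on them takes some 0.12 N m more on the key than free turning; over 30 N strains them.
Mind the look-alikes: they are no part of the job. What is shaped like the part that bears key_mid but yellow is not meant. What is shaped like the lock but turquoise is not meant.

How it is judged (in metres and radians):
On the way, in this order (a step that is already met when the one before it is completed fails the run):
1. the key is fully in the lock, its collar within 2.5 mm of the face (z of key_mid in the frame of keyhole below 0.0315 m and horizontal distance between key_mid and keyhole below 0.006 m and angle between key_mid's own z axis and vertical below 0.15 rad), for 0.1 s.
2. the key is turned clockwise until its bit bears on the stop pins with more than 4 N in all (all of step 1 and contact force between key and lock_stop above 4 N and value of joint plug above 0.5 rad), for 0.1 s.
3. the plug is turned back home (within 0.25 rad) with the key still in (all of step 1 and value of joint plug below 0.25 rad), for 0.1 s.
4. the key is drawn right out of the lock (z of key_mid in the frame of keyhole above 0.058 m), for 0.05 s.
At the end, for the whole second after the job is handed in: The square-headed key stands upright (within 0.15 rad) and at rest, let go, in the stand slot it came from, its head within 8 mm of where it started; the lock's plug is home (within 0.25 rad) (distance of key_mid from where it was at the start of the episode below 0.008 m and angle between key_mid's own z axis and vertical below 0.15 rad and value of joint plug below 0.25 rad and linear speed of key below 0.02 m/s); the robot touches nothing.
It fails at once if the key is forced: more than 60 N in all between key and switch box (plug and stop included) (contact force between key and lock above 60 N).
It fails at once if the key is forced against its stop: more than 30 N in all on the stop pins (contact force between key and lock_stop above 30 N).
It fails at once if the round-headed key is moved more than 10 mm (distance of other_key_mid from where it was at the start of the episode above 0.01 m).
It fails at once if another thing on the table is moved more than 20 mm (distance of any of jar, mug, wire_spool, pliers, probe, mouse, model_a, model_b from where it was at the start of the episode above 0.02 m).
It also fails if it takes over 72 s, if anything falls off the work surface, if the arm or the gripper's body presses on something with over 40 N, if the wrist force passes 120 N, or if a joint passes its speed limit or range.

## Working session

There is one attempt and no reset: what is moved stays moved. The work goes in short steps, Python scripts to look and compute and a shell command to move; the robot and the scene stay as the last step left them, time stands still between calls to the robot, and variables do not carry over. Pictures are saved under pics/ and viewed, about 8 in all and at most 12, crops included, and the job is handed in when it is done.

```bash
mkdir -p pics
cat > h.py <<'E'
from bench import *
import numpy as np, cv2
def cast(c,u,v,z):
    C=get_calibration(c) if isinstance(c,str) else c
    V=np.array(C["view"]);R=V[:3,:3];t=V[:3,3]
    d=R.T@np.linalg.solve(np.array(C["K"]),[u,v,1.]);o=-R.T@t
    return o+d*(z-o[2])/d[2]
def cloud(C,dep):
    V=np.array(C["view"]);K=np.array(C["K"]);v,u=np.indices(dep.shape)
    p=np.stack([(u-K[0,2])*dep/K[0,0],(v-K[1,2])*dep/K[1,1],dep],-1)
    return (p-V[:3,3])@V[:3,:3]
E
python3 - <<'E'
from h import *
for n in("top","side"):
    p,d=grab_frame(n);cv2.imwrite(f"pics/{n}1.png",p[:,:,::-1]);np.savez(f"{n}1.npz",p=p,d=d)
    C=get_calibration(n);print(n,np.round(np.array(C["K"]),1).tolist(),np.round(C["view"],3).tolist())
s=sense();print(s["position"],np.round(s["eef_rot"],3).tolist(),s["gripper_width"],s["clock"])
E
```

```text
top [[554.0, 0.0, 318.9], [0.0, 554.0, 242.8], [0.0, 0.0, 1.0]] [[-0.025, -1.0, -0.011, -0.0], [-0.998, 0.025, -0.049, 0.596], [0.049, 0.01, -0.999, 1.051], [0.0, 0.0, 0.0, 1.0]]
side [[526.3, 0.0, 321.6], [0.0, 526.3, 234.8], [0.0, 0.0, 1.0]] [[-0.811, -0.584, -0.016, 0.473], [-0.292, 0.43, -0.855, 0.262], [0.506, -0.689, -0.519, 0.593], [0.0, 0.0, 0.0, 1.0]]
[ 0.1770485  -0.52062341  0.40362023] [[0.947, 0.322, -0.0], [0.322, -0.947, 0.002], [0.0, -0.002, -1.0]] 0.09394516037621622 0.1
```

View pics/top1.png

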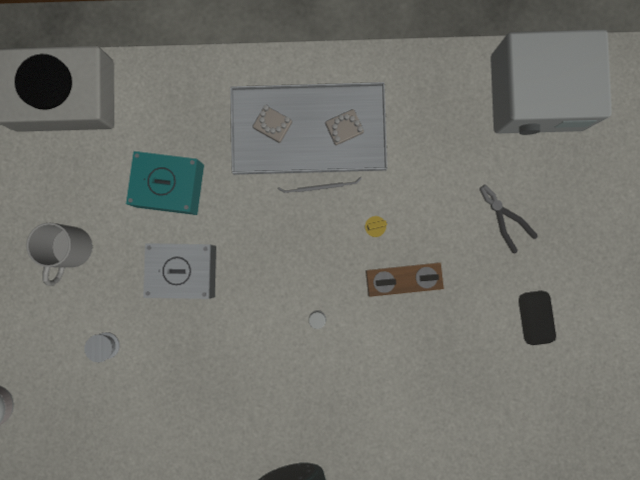

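View pics/side1.png

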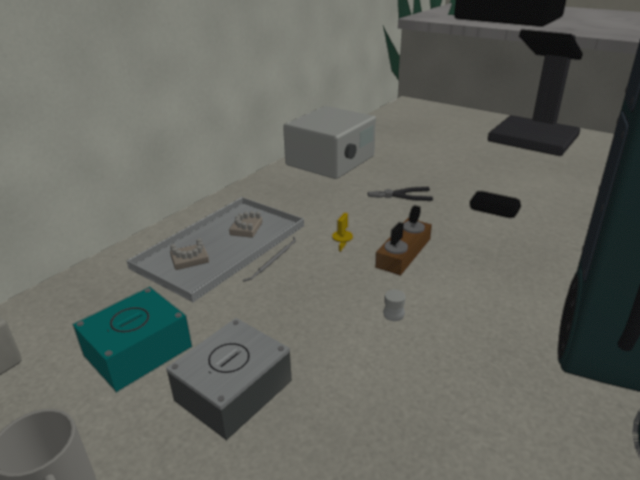

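The top view shows the grey lock's slot at (177,271) and the stand at (405,280), with keys at (385,282) and (428,278). Next I zoom in on the side view to tell the heads apart, and compute rough positions.

Run:
```python
from h import *
s=np.load("side1.npz")["p"];cv2.imwrite("pics/sidecrop.png",cv2.resize(s[190:280,350:460],None,fx=6,fy=6,interpolation=cv2.INTER_CUBIC)[:,:,::-1])
f=np.load("top1.npz");p=f["p"].astype(int);C=get_calibration("top")
def rect(m,u0,u1,v0,v1,z,name):
    k=np.zeros(m.shape,np.uint8);k[v0:v1,u0:u1]=m[v0:v1,u0:u1]
    c=max(cv2.findContours(k,0,1)[0],key=cv2.contourArea)
    r=cv2.minAreaRect(c);b=cv2.boxPoints(r);w=np.array([cast(C,*q,z) for q in b])
    e=[w[1]-w[0],w[2]-w[1]];L=max(e,key=np.linalg.norm)
    print(name,np.round(r[0],1),np.round(cast(C,*r[0],z),4),"size",[round(np.linalg.norm(x)*1e3,1) for x in e],"long ang",round(np.degrees(np.arctan2(L[1],L[0]))%180,1))
dark=p.max(2)<60
rect(dark,370,400,268,296,.078,"keyL");rect(dark,414,444,264,292,.078,"keyR")
rect(p.max(2)<75,168,188,263,279,.06,"slot")
rect((p[:,:,0]-p[:,:,2]>25),355,455,255,305,.034,"stand")
rect((p.max(2)>95)&1,140,212,240,300,.06,"locktop")
```

```text
keyL [385.5 282. ] [ 0.5193 -0.1336  0.078 ] size [np.float64(34.6), np.float64(9.5)] long ang 93.0
keyR [429.  277.5] [ 0.5254 -0.212   0.078 ] size [np.float64(32.3), np.float64(9.0)] long ang 88.6
slot [176.5 270.5] [0.5495 0.2479 0.06  ] size [np.float64(27.7), np.float64(5.5)] long ang 88.6
stand [404.7 279.3] [ 0.5224 -0.1746  0.034 ] size [np.float64(140.1), np.float64(49.4)] long ang 94.5
locktop [175.5 269.5] [0.5513 0.2498 0.06  ] size [np.float64(131.4), np.float64(108.4)] long ang 88.5
```

View pics/sidecrop.png

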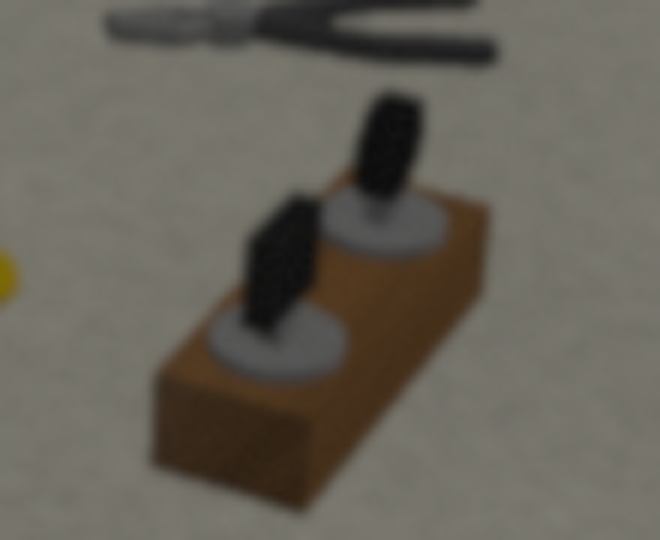

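The near key (left in the top view) is the square-headed one, at about (0.519, -0.134); the stand is at about 94.5°. The lock is at about (0.550, 0.249). I move above the key.

```bash
python3 -m jog '[{"dx":49.8,"dy":-28.5},{"dx":49.8,"dy":-28.5},{"dx":49.8,"dy":-28.5},{"dx":49.8,"dy":-28.5},{"dx":49.8,"dy":-28.5},{"dx":49.8,"dy":-28.5},{"dx":49.8,"dy":-28.5},{"dx":49.8,"dy":-28.5},{"dx":49.8,"dy":-28.5}]'
python3 -m jog '[{"wz":-10.7},{"wz":-10.7},{"wz":-10.7},{"wz":-10.7},{"wz":-10.7},{"wz":-10.7},{"wz":-10.7},{"wz":-0.8}]'
python3 - <<'E'
from h import *
s=sense();print(s["position"],np.round(s["eef_rot"],3).tolist(),np.round(s["joint_positions"],1),s["wrist_force"])
C=get_calibration("wrist");p,d=grab_frame("wrist");cv2.imwrite("pics/w1.png",p[:,:,::-1]);np.savez("w1.npz",p=p,d=d,K=C["K"],view=C["view"])
E
```

```text
[ 0.1770485  -0.52062341  0.40362023] [[0.947, 0.322, -0.0], [0.322, -0.947, 0.002], [0.0, -0.002, -1.0]] [-77.1   5.   78.6  -0.   96.5  -5.9] [-0.79210117 -0.51791862  0.84516233]validation failed for argument at $[0]...
validation failed for argument at $[0]...
```

View pics/w1.png

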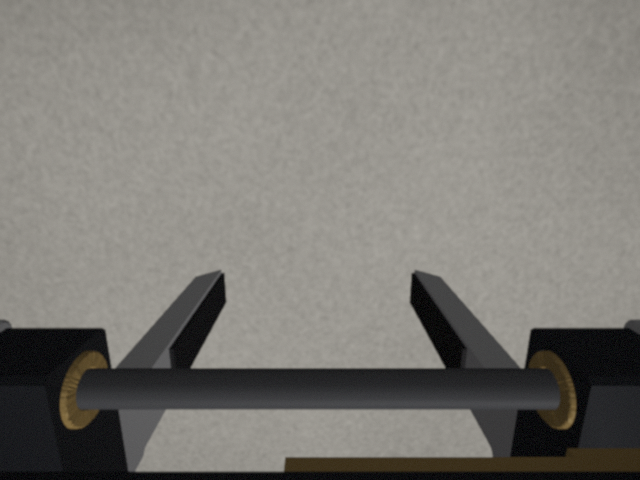

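The move was refused, so this picture shows only bare table; each row probably needs all seven fields. I'll retry with a single full row.

```bash
python3 -m jog '[{"dx":49.8,"dy":-28.5,"dz":0,"wx":0,"wy":0,"wz":0,"jaw":0}]'
python3 - <<'E'
from h import *
C=get_calibration("wrist");s=sense();R=np.array(s["eef_rot"]);V=np.array(C["view"])
o=-V[:3,:3].T@V[:3,3];print("cam in tool",R.T@(o-s["position"]),"\n",np.round(R.T@V[:3,:3].T,3).tolist(),s["position"],s["clock"])
E
```

```text
clock: 0.28
position: [0.2139, -0.479, 0.4034]
eef_rot: [[0.948, 0.317, -0.001], [0.317, -0.948, 0.001], [-0.001, -0.001, -1.0]]
wrist_force: [0.7, 0.5, 0.4]
gripper_width: 0.0943
cam in tool [ 0.07475204 -0.00044228  0.02022135] 
 [[0.001, -0.966, -0.26], [1.0, 0.001, -0.0], [0.0, -0.26, 0.966]] [ 0.2139141  -0.47897033  0.4033706 ] 0.275
```

```bash
python3 -m jog '[{"dx":49.8,"dy":-28.5,"dz":0,"wx":0,"wy":0,"wz":0,"jaw":0},{"dx":49.8,"dy":-28.5,"dz":0,"wx":0,"wy":0,"wz":0,"jaw":0},{"dx":49.8,"dy":-28.5,"dz":0,"wx":0,"wy":0,"wz":0,"jaw":0},{"dx":49.8,"dy":-28.5,"dz":0,"wx":0,"wy":0,"wz":0,"jaw":0},{"dx":49.8,"dy":-28.5,"dz":0,"wx":0,"wy":0,"wz":0,"jaw":0},{"dx":49.8,"dy":-28.5,"dz":0,"wx":0,"wy":0,"wz":0,"jaw":0},{"dx":49.8,"dy":-28.5,"dz":0,"wx":0,"wy":0,"wz":0,"jaw":0},{"dx":49.8,"dy":-28.5,"dz":0,"wx":0,"wy":0,"wz":0,"jaw":0}]'
python3 -m jog '[{"dx":0,"dy":0,"dz":10,"wx":0,"wy":0,"wz":-10.7,"jaw":0},{"dx":0,"dy":0,"dz":10,"wx":0,"wy":0,"wz":-10.7,"jaw":0},{"dx":0,"dy":0,"dz":10,"wx":0,"wy":0,"wz":-10.7,"jaw":0},{"dx":0,"dy":0,"dz":10,"wx":0,"wy":0,"wz":-10.7,"jaw":0},{"dx":0,"dy":0,"dz":0,"wx":0,"wy":0,"wz":-10.7,"jaw":0},{"dx":0,"dy":0,"dz":0,"wx":0,"wy":0,"wz":-10.7,"jaw":0},{"dx":0,"dy":0,"dz":0,"wx":0,"wy":0,"wz":-10.7,"jaw":0},{"dx":0,"dy":0,"dz":0,"wx":0,"wy":0,"wz":-0.8,"jaw":0},{"dx":0,"dy":0,"dz":0,"wx":0,"wy":0,"wz":0,"jaw":0}]'
python3 - <<'E'
from h import *
s=sense();print(s["position"],np.round(s["eef_rot"],4).tolist(),np.round(s["joint_positions"],1),s["wrist_force"],s["clock"])
C=get_calibration("wrist");p,d=grab_frame("wrist");cv2.imwrite("pics/w2.png",p[:,:,::-1]);np.savez("w2.npz",p=p,d=d,K=C["K"],view=C["view"])
E
```

```text
clock: 1.27
position: [0.5198, -0.1319, 0.4044]
eef_rot: [[0.947, 0.322, -0.0], [0.322, -0.947, -0.0], [-0.0, 0.0, -1.0]]
wrist_force: [0.3, -0.5, 0.2]
gripper_width: 0.0944
clock: 2.4
position: [0.5188, -0.1336, 0.3645]
eef_rot: [[-0.076, 0.997, -0.0], [0.997, 0.076, 0.0], [0.0, -0.0, -1.0]]
wrist_force: [0.6, -0.6, 0.2]
gripper_width: 0.0938
[ 0.51878442 -0.13357361  0.36445973] [[-0.0757, 0.9971, -0.0004], [0.9971, 0.0757, 0.0], [0.0001, -0.0004, -1.0]] [-20.5   3.8  84.3  -0.   91.8 -24.8] [ 0.6413206  -0.59186781  0.16084632] 2.4
```

View pics/w2.png

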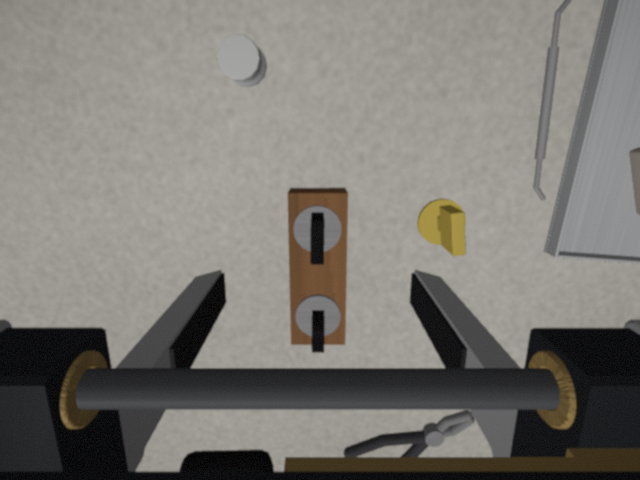

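The upper key (collar at (317,230), head at (317,238)) is the +y one, and so the square-headed key; it sits centred between the fingers. I refine from the point cloud.

Run:
```python
from h import *
f=np.load("w2.npz");C={"K":f["K"],"view":f["view"]};P=cloud(C,f["d"].astype(float));p=f["p"].astype(int)
m=np.zeros((480,640),bool);m[205:270,295:342]=1
dk=m&(p.max(2)<50)
q=P[dk];print("z pct",np.percentile(q[:,2],[1,10,50,90,99]))
t=q[q[:,2]>.073];print("top face n",len(t),t.mean(0),t.min(0),t.max(0))
v,u=np.nonzero(dk);print("bar px",u.min(),u.max(),v.min(),v.max())
r=cv2.minAreaRect(np.stack([u,v],1).astype(np.float32));print(r)
c=m&(abs(P[:,:,2]-.038)<.003)&(p.max(2)>90);
v,u=np.nonzero(c);cc=np.stack([u,v],1).astype(np.float32);(a,b),R=cv2.minEnclosingCircle(cc);print("collar",a,b,R,cast(C,a,b,.038))
st=(p[:,:,0]-p[:,:,2]>30);st[:180]=0;st[350:]=0;st[:,:280]=0;st[:,355:]=0
s=P[st&(abs(P[:,:,2]-.034)<.004)];print("stand",len(s),s.min(0),s.max(0))
r=cv2.minAreaRect(s[:,:2].astype(np.float32));print(r)
```

```text
z pct [0.05402924 0.07174509 0.0776079  0.07856995 0.07935977]
top face n 535 [ 0.51725088 -0.13329238  0.0791374 ] [ 0.51232724 -0.15080981  0.07387787] [ 0.52242632 -0.0581609   0.34425693]
bar px 311 323 213 263
((317.0, 238.0), (50.0, 12.0), 90.0)
collar 319.5 235.0 35.78068161010742 [ 0.51992435 -0.13950807  0.038     ]
stand 4914 [ 0.49148527 -0.24524695  0.03001313] [ 0.55057758 -0.1030047   0.03616096]
((0.5211318135261536, -0.17457957565784454), (0.04943579435348511, 0.1402415633201599), 4.475676536560059)
```

```bash
python3 -m jog '[{"dx":0,"dy":-1.2,"dz":30,"wx":0,"wy":0,"wz":0,"jaw":100},{"dx":0,"dy":0,"dz":30,"wx":0,"wy":0,"wz":0,"jaw":100},{"dx":0,"dy":0,"dz":30,"wx":0,"wy":0,"wz":0,"jaw":100},{"dx":0,"dy":0,"dz":20,"wx":0,"wy":0,"wz":0,"jaw":100},{"dx":0,"dy":0,"dz":11,"wx":0,"wy":0,"wz":0,"jaw":100},{"dx":0,"dy":0,"dz":0,"wx":0,"wy":0,"wz":0,"jaw":100},{"dx":0,"dy":0,"dz":0,"wx":0,"wy":0,"wz":0,"jaw":150}]'
python3 -m jog '[{"dx":0,"dy":0,"dz":0,"wx":0,"wy":0,"wz":0,"jaw":255},{"dx":0,"dy":0,"dz":0,"wx":0,"wy":0,"wz":0,"jaw":255},{"dx":0,"dy":0,"dz":0,"wx":0,"wy":0,"wz":0,"jaw":255},{"dx":0,"dy":0,"dz":0,"wx":0,"wy":0,"wz":0,"jaw":255},{"dx":0,"dy":0,"dz":0,"wx":0,"wy":0,"wz":0,"jaw":255}]'
python3 -c "
from h import *
s=sense();print(s['position'],s['wrist_force'],s['wrist_torque'])"
```

```text
clock: 3.32
position: [0.518, -0.1338, 0.2448]
eef_rot: [[-0.078, 0.997, 0.002], [0.997, 0.078, -0.001], [-0.001, 0.002, -1.0]]
wrist_force: [-0.2, 0.3, 0.7]
gripper_width: 0.0504
clock: 3.95
position: [0.5177, -0.1337, 0.2438]
eef_rot: [[-0.078, 0.997, 0.0], [0.997, 0.078, -0.0], [-0.0, 0.0, -1.0]]
wrist_force: [-0.7, -0.7, 0.1]
gripper_width: 0.01
[ 0.51768504 -0.13366274  0.24378044] [-0.68278545 -0.68899679  0.07556536] [ 0.02379222 -0.07447308  0.03244114]
```

Gripped at 10 mm width. I'll lift and carry the key to a viewpoint just short of the lock.

```bash
python3 -m jog '[{"dx":0,"dy":0,"dz":-10,"wx":0,"wy":0,"wz":0,"jaw":255},{"dx":0,"dy":0,"dz":-25,"wx":0,"wy":0,"wz":0,"jaw":255},{"dx":0,"dy":0,"dz":-40,"wx":0,"wy":0,"wz":0,"jaw":255},{"dx":0,"dy":0,"dz":-35,"wx":0,"wy":0,"wz":0,"jaw":255},{"dx":30,"dy":5,"dz":0,"wx":0,"wy":0,"wz":0,"jaw":255},{"dx":50,"dy":9,"dz":0,"wx":0,"wy":0,"wz":0,"jaw":255},{"dx":50,"dy":9,"dz":0,"wx":0,"wy":0,"wz":0,"jaw":255},{"dx":50,"dy":9,"dz":0,"wx":0,"wy":0,"wz":0,"jaw":255},{"dx":50,"dy":9,"dz":0,"wx":0,"wy":0,"wz":0,"jaw":255},{"dx":50,"dy":9,"dz":0,"wx":0,"wy":0,"wz":0,"jaw":255},{"dx":30,"dy":6,"dz":0,"wx":0,"wy":0,"wz":6,"jaw":255},{"dx":0,"dy":0,"dz":0,"wx":0,"wy":0,"wz":0,"jaw":255}]'
python3 -m jog '[{"dx":0,"dy":0,"dz":0,"wx":0,"wy":0,"wz":0,"jaw":255},{"dx":0,"dy":0,"dz":0,"wx":0,"wy":0,"wz":0,"jaw":255}]'
python3 - <<'E'
from h import *
s=sense();print(s["position"],np.round(s["eef_rot"],4).tolist(),np.round(s["joint_positions"],1),s["wrist_force"],s["wrist_torque"])
C=get_calibration("wrist");p,d=grab_frame("wrist");cv2.imwrite("pics/w3.png",p[:,:,::-1]);np.savez("w3.npz",p=p,d=d,K=C["K"],view=C["view"])
E
```

```text
clock: 5.45
position: [0.549, 0.1817, 0.3538]
eef_rot: [[0.023, 1.0, -0.0], [1.0, -0.023, -0.0], [-0.0, -0.0, -1.0]]
wrist_force: [0.1, -0.7, -0.5]
gripper_width: 0.0099
clock: 5.7
position: [0.5493, 0.1786, 0.3538]
eef_rot: [[0.028, 1.0, 0.0], [1.0, -0.028, -0.001], [-0.001, 0.0, -1.0]]
wrist_force: [0.0, -0.6, -1.2]
gripper_width: 0.0096
[0.5492693  0.17855817 0.35384517] [[0.0277, 0.9996, 0.0001], [0.9996, -0.0277, -0.0005], [-0.0005, 0.0001, -1.0]] [12.4  9.4 79.5 -0.  91.2 14. ] [ 0.02085814 -0.58521313 -1.24231572] [-0.03705337 -0.09865344  0.00815966]
```

View pics/w3.png

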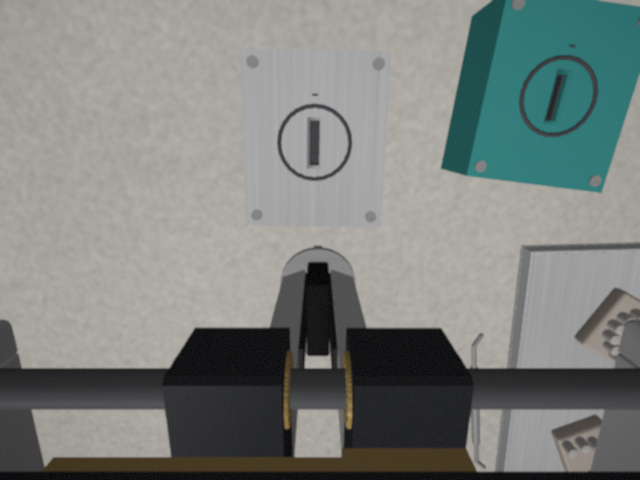

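The grey box's slot is at (314,143) with its ring around it, and the held key shows at (318,300). I measure the slot from the ring and the slot outline.

Run:
```python
from h import *
f=np.load("w3.npz");C={"K":f["K"],"view":f["view"]};p=f["p"].astype(int);P=cloud(C,f["d"].astype(float))
g=p.max(2)
m=np.zeros(g.shape,np.uint8);m[95:190,270:360]=(g<115)[95:190,270:360]
n,l,st,ce=cv2.connectedComponentsWithStats(m)
for i in range(1,n):
    if st[i,4]<40: continue
    c=max(cv2.findContours((l==i).astype(np.uint8),0,1)[0],key=cv2.contourArea)
    W=np.array([cast(C,*q[0],.060 if st[i,2]<40 else .0615)[:2] for q in c]).astype(np.float32)
    print(st[i],"rect",cv2.minAreaRect(W),"circ",cv2.minEnclosingCircle(W), "ell",cv2.fitEllipse(W))
v,u=np.nonzero((abs(P[:,:,2]-.06)<.006)&(P[:,:,0]>.47)&(P[:,:,0]<.63)&(P[:,:,1]>.15)&(np.indices(g.shape)[0]<240)&(np.ptp(p,axis=2)<30));
W=P[v,u];print("top z",np.median(W[:,2]),cv2.minAreaRect(W[:,:2].astype(np.float32)))
# key collar edge / bit visible
s=sense();T=np.array(s["position"]);print(T)
```

```text
[278 104  74  77 809] rect ((0.5481410622596741, 0.24789446592330933), (0.05147891119122505, 0.05111373960971832), 88.44270324707031) circ ((0.5479500889778137, 0.2480902224779129), 0.02604540064930916) ell ((0.5480076670646667, 0.2480459213256836), (0.05118964612483978, 0.05123336240649223), 43.46431350708008)
[308 120  12  46 471] rect ((0.5473160743713379, 0.24794261157512665), (0.03075767681002617, 0.007363227196037769), 86.97350311279297) circ ((0.5463804602622986, 0.24799206852912903), 0.01558009348809719) ell ((0.5473201274871826, 0.24727587401866913), (0.007363250479102135, 0.0421149842441082), 177.1616973876953)
top z 0.05977958184580371 ((0.5479180216789246, 0.24799799919128418), (0.1205253154039383, 0.10050956159830093), 87.58906555175781)
[0.54927817 0.17857695 0.35383682]
```

```bash
python3 -m jog '[{"dx":30,"dy":-1.6,"dz":0,"wx":0,"wy":0,"wz":0.9,"jaw":255},{"dx":39.4,"dy":-1.1,"dz":0,"wx":0,"wy":0,"wz":0,"jaw":255},{"dx":0,"dy":0,"dz":20,"wx":0,"wy":0,"wz":0,"jaw":255},{"dx":0,"dy":0,"dz":20,"wx":0,"wy":0,"wz":0,"jaw":255},{"dx":0,"dy":0,"dz":10,"wx":0,"wy":0,"wz":0,"jaw":255},{"dx":0,"dy":0,"dz":0,"wx":0,"wy":0,"wz":0,"jaw":255},{"dx":0,"dy":0,"dz":0,"wx":0,"wy":0,"wz":0,"jaw":255},{"dx":0,"dy":0,"dz":0,"wx":0,"wy":0,"wz":0,"jaw":255}]'
python3 - <<'E'
from h import *
s=sense();print(s["position"],np.round(s["eef_rot"],4).tolist(),np.round(s["joint_positions"],1),s["wrist_force"],s["wrist_torque"])
p,d=grab_frame("side");cv2.imwrite("pics/s2.png",cv2.resize(p[300:450,150:310],None,fx=4,fy=4,interpolation=cv2.INTER_CUBIC)[:,:,::-1])
E
```

```text
clock: 6.75
position: [0.5493, 0.2491, 0.3048]
eef_rot: [[0.042, 0.999, 0.002], [0.999, -0.042, 0.001], [0.001, 0.002, -1.0]]
wrist_force: [-0.8, -0.5, -0.3]
gripper_width: 0.0098
[0.54928066 0.24910193 0.30484505] [[0.0425, 0.9991, 0.002], [0.9991, -0.0425, 0.0006], [0.0007, 0.0019, -1.0]] [19.  13.9 79.8 -0.  86.2 21.4] [-0.78923661 -0.52087916 -0.27561588] [-0.05350875 -0.05777804  0.01237636]
```

View pics/s2.png

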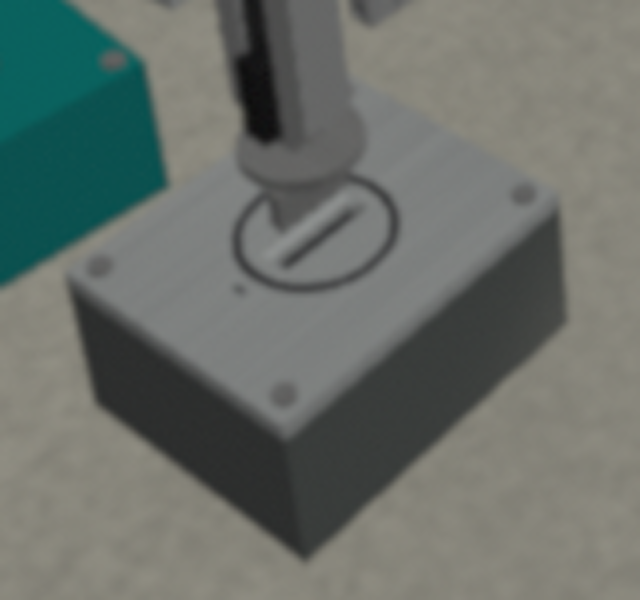

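The key hangs about 9 mm above the grey box's slot and is aligned with it. I correct by about 1 mm and lower in stages, watching the force.

```bash
python3 -m jog '[{"dx":-1.1,"dy":-1.3,"dz":0,"wx":0,"wy":0,"wz":0,"jaw":255},{"dx":0,"dy":0,"dz":3,"wx":0,"wy":0,"wz":0,"jaw":255},{"dx":0,"dy":0,"dz":3,"wx":0,"wy":0,"wz":0,"jaw":255},{"dx":0,"dy":0,"dz":3,"wx":0,"wy":0,"wz":0,"jaw":255},{"dx":0,"dy":0,"dz":2,"wx":0,"wy":0,"wz":0,"jaw":255},{"dx":0,"dy":0,"dz":2,"wx":0,"wy":0,"wz":0,"jaw":255},{"dx":0,"dy":0,"dz":0,"wx":0,"wy":0,"wz":0,"jaw":255},{"dx":0,"dy":0,"dz":0,"wx":0,"wy":0,"wz":0,"jaw":255}]'
```

```text
clock: 7.8
position: [0.5477, 0.2481, 0.2906]
eef_rot: [[0.042, 0.999, 0.0], [0.999, -0.042, -0.0], [-0.0, 0.0, -1.0]]
wrist_force: [1.5, 0.2, -1.9]
gripper_width: 0.0098
```

```bash
python3 -m jog '[{"dx":0,"dy":0,"dz":3,"wx":0,"wy":0,"wz":0,"jaw":255},{"dx":0,"dy":0,"dz":3,"wx":0,"wy":0,"wz":0,"jaw":255},{"dx":0,"dy":0,"dz":3,"wx":0,"wy":0,"wz":0,"jaw":255},{"dx":0,"dy":0,"dz":0,"wx":0,"wy":0,"wz":0,"jaw":255},{"dx":0,"dy":0,"dz":0,"wx":0,"wy":0,"wz":0,"jaw":255}]'; python3 -m jog '[{"dx":0,"dy":0,"dz":3,"wx":0,"wy":0,"wz":0,"jaw":255},{"dx":0,"dy":0,"dz":3,"wx":0,"wy":0,"wz":0,"jaw":255},{"dx":0,"dy":0,"dz":2,"wx":0,"wy":0,"wz":0,"jaw":255},{"dx":0,"dy":0,"dz":0,"wx":0,"wy":0,"wz":0,"jaw":255},{"dx":0,"dy":0,"dz":0,"wx":0,"wy":0,"wz":0,"jaw":255}]'
```

```text
clock: 8.43
position: [0.5478, 0.2481, 0.2814]
eef_rot: [[0.042, 0.999, 0.0], [0.999, -0.042, -0.0], [-0.0, 0.0, -1.0]]
wrist_force: [1.9, -0.7, -2.1]
gripper_width: 0.0098
clock: 9.05
position: [0.5479, 0.2481, 0.2736]
eef_rot: [[0.042, 0.999, 0.001], [0.999, -0.042, 0.0], [0.0, 0.001, -1.0]]
wrist_force: [2.8, -0.2, -1.3]
gripper_width: 0.0097
```

```bash
python3 -m jog '[{"dx":0,"dy":0.4,"dz":1,"wx":0,"wy":0,"wz":0,"jaw":255},{"dx":0,"dy":0,"dz":1,"wx":0,"wy":0,"wz":0,"jaw":255},{"dx":0,"dy":0,"dz":0.7,"wx":0,"wy":0,"wz":0,"jaw":255},{"dx":0,"dy":0,"dz":0,"wx":0,"wy":0,"wz":0,"jaw":255},{"dx":0,"dy":0,"dz":0,"wx":0,"wy":0,"wz":0,"jaw":255}]'; python3 -m jog '[{"dx":0,"dy":0,"dz":0.4,"wx":0,"wy":0,"wz":0,"jaw":255},{"dx":0,"dy":0,"dz":0.4,"wx":0,"wy":0,"wz":0,"jaw":255},{"dx":0,"dy":0,"dz":0,"wx":0,"wy":0,"wz":0,"jaw":255},{"dx":0,"dy":0,"dz":0,"wx":0,"wy":0,"wz":0,"jaw":255}]'
```

```text
clock: 9.68
position: [0.5481, 0.2481, 0.271]
eef_rot: [[0.042, 0.999, 0.0], [0.999, -0.042, -0.0], [-0.0, 0.0, -1.0]]
wrist_force: [2.4, 0.3, -0.5]
gripper_width: 0.0096
clock: 10.18
position: [0.5481, 0.2481, 0.2702]
eef_rot: [[0.042, 0.999, 0.0], [0.999, -0.042, -0.0], [-0.0, 0.0, -1.0]]
wrist_force: [3.7, -0.5, 1.3]
gripper_width: 0.0094
```

```bash
python3 -m jog '[{"dx":0,"dy":0.4,"dz":0.4,"wx":0,"wy":0,"wz":0,"jaw":255},{"dx":0,"dy":0,"dz":0.3,"wx":0,"wy":0,"wz":0,"jaw":255},{"dx":0,"dy":0,"dz":0,"wx":0,"wy":0,"wz":0,"jaw":255},{"dx":0,"dy":0,"dz":0,"wx":0,"wy":0,"wz":0,"jaw":255}]'; python3 -c "
from h import *
s=sense();print(s['position'],s['wrist_force'],s['wrist_torque'],s['joint_positions'])"
```

```text
clock: 10.68
position: [0.5483, 0.2481, 0.2698]
eef_rot: [[0.042, 0.999, -0.0], [0.999, -0.042, -0.0], [-0.0, -0.0, -1.0]]
wrist_force: [0.2, -0.3, 4.1]
gripper_width: 0.0102
[0.54828265 0.24813052 0.26977351] [ 0.17281939 -0.2640907   4.10064623] [-0.14822445 -0.11802302  0.04546544] [1.89522690e+01 1.50747291e+01 8.24092095e+01 2.97522836e-03
 8.25364363e+01 2.13660255e+01]
```

The collar is flush (TCP z 0.2698, about 4 N). I turn clockwise through the region known to be free, taking the torque baseline.

```bash
cat > chk.py <<'E'
import sys;from h import *
s=sense();R=np.array(s["eef_rot"]);tz=s["wrist_torque"][2]
a=np.degrees(np.arctan2(R[1,0],R[0,0]))
print("turn %.2f tz %.3f F %s pos %s"%(87.57-a,tz,np.round(s["wrist_force"],1),np.round(s["position"],4)))
sys.exit(tz>float(sys.argv[1]))
E
python3 -m jog '[{"dx":0,"dy":0,"dz":0,"wx":0,"wy":0,"wz":4,"jaw":255},{"dx":0,"dy":0,"dz":0,"wx":0,"wy":0,"wz":4,"jaw":255},{"dx":0,"dy":0,"dz":0,"wx":0,"wy":0,"wz":4,"jaw":255},{"dx":0,"dy":0,"dz":0,"wx":0,"wy":0,"wz":0,"jaw":255}]' >/dev/null; python3 chk.py 0.15 && python3 -m jog '[{"dx":0,"dy":0,"dz":0,"wx":0,"wy":0,"wz":4,"jaw":255},{"dx":0,"dy":0,"dz":0,"wx":0,"wy":0,"wz":4,"jaw":255},{"dx":0,"dy":0,"dz":0,"wx":0,"wy":0,"wz":0,"jaw":255}]' >/dev/null; python3 chk.py 0.15 && python3 -m jog '[{"dx":0,"dy":0,"dz":0,"wx":0,"wy":0,"wz":4,"jaw":255},{"dx":0,"dy":0,"dz":0,"wx":0,"wy":0,"wz":4,"jaw":255},{"dx":0,"dy":0,"dz":0,"wx":0,"wy":0,"wz":0,"jaw":255}]'; python3 chk.py 0.15
```

```text
turn 11.95 tz -0.033 F [ 2.3 -1.5  4.6] pos [0.5487 0.248  0.2698]
turn 11.95 tz -0.033 F [ 2.3 -1.5  4.6] pos [0.5487 0.248  0.2698]
turn 11.95 tz -0.033 F [ 2.3 -1.5  4.6] pos [0.5487 0.248  0.2698]False
False
False
```

```bash
sed -i 's/sys.exit(\(.*\))$/sys.exit(int(\1))/' chk.py
python3 -m jog '[{"dx":0,"dy":0,"dz":0,"wx":0,"wy":0,"wz":4,"jaw":255},{"dx":0,"dy":0,"dz":0,"wx":0,"wy":0,"wz":4,"jaw":255},{"dx":0,"dy":0,"dz":0,"wx":0,"wy":0,"wz":0,"jaw":255}]' >/dev/null; python3 chk.py 0.15 && python3 -m jog '[{"dx":0,"dy":0,"dz":0,"wx":0,"wy":0,"wz":4,"jaw":255},{"dx":0,"dy":0,"dz":0,"wx":0,"wy":0,"wz":4,"jaw":255},{"dx":0,"dy":0,"dz":0,"wx":0,"wy":0,"wz":0,"jaw":255}]' >/dev/null; python3 chk.py 0.15 && python3 -m jog '[{"dx":0,"dy":0,"dz":0,"wx":0,"wy":0,"wz":4,"jaw":255},{"dx":0,"dy":0,"dz":0,"wx":0,"wy":0,"wz":3,"jaw":255},{"dx":0,"dy":0,"dz":0,"wx":0,"wy":0,"wz":0,"jaw":255}]'>/dev/null; python3 chk.py 0.15
```

```text
turn 19.90 tz -0.048 F [ 1.5 -2.1  4.3] pos [0.5487 0.248  0.2698]
turn 27.87 tz -0.016 F [ 3.8 -0.9  4.8] pos [0.5487 0.2479 0.2698]
turn 34.87 tz -0.044 F [ 3.8 -1.6  4.8] pos [0.5487 0.2479 0.2698]
```

Free turning reads a torque of about -0.035 ± 0.015. Now finer steps, stopping on any departure from that.

```bash
sed -i 's/int(tz>/int(abs(tz+.035)>/' chk.py
python3 -m jog '[{"dx":0,"dy":0,"dz":0,"wx":0,"wy":0,"wz":1.2,"jaw":255},{"dx":0,"dy":0,"dz":0,"wx":0,"wy":0,"wz":1.2,"jaw":255},{"dx":0,"dy":0,"dz":0,"wx":0,"wy":0,"wz":0,"jaw":255}]' >/dev/null; python3 chk.py 0.07 && python3 -m jog '[{"dx":0,"dy":0,"dz":0,"wx":0,"wy":0,"wz":1.2,"jaw":255},{"dx":0,"dy":0,"dz":0,"wx":0,"wy":0,"wz":1.2,"jaw":255},{"dx":0,"dy":0,"dz":0,"wx":0,"wy":0,"wz":0,"jaw":255}]' >/dev/null && python3 chk.py 0.07 && python3 -m jog '[{"dx":0,"dy":0,"dz":0,"wx":0,"wy":0,"wz":1.2,"jaw":255},{"dx":0,"dy":0,"dz":0,"wx":0,"wy":0,"wz":1.2,"jaw":255},{"dx":0,"dy":0,"dz":0,"wx":0,"wy":0,"wz":0,"jaw":255}]' >/dev/null && python3 chk.py 0.07 && python3 -m jog '[{"dx":0,"dy":0,"dz":0,"wx":0,"wy":0,"wz":1.2,"jaw":255},{"dx":0,"dy":0,"dz":0,"wx":0,"wy":0,"wz":1.2,"jaw":255},{"dx":0,"dy":0,"dz":0,"wx":0,"wy":0,"wz":0,"jaw":255}]' >/dev/null && python3 chk.py 0.07 && python3 -m jog '[{"dx":0,"dy":0,"dz":0,"wx":0,"wy":0,"wz":1.2,"jaw":255},{"dx":0,"dy":0,"dz":0,"wx":0,"wy":0,"wz":1.2,"jaw":255},{"dx":0,"dy":0,"dz":0,"wx":0,"wy":0,"wz":0,"jaw":255}]' >/dev/null && python3 chk.py 0.07
```

```text
turn 37.39 tz -0.009 F [ 3.  -3.2  5.6] pos [0.5487 0.2479 0.2698]
turn 39.79 tz 0.028 F [ 3.8 -2.5  5.4] pos [0.5487 0.2478 0.2698]
turn 42.19 tz 0.027 F [ 3.7 -3.1  4.4] pos [0.5488 0.2478 0.2698]
turn 44.59 tz 0.104 F [ 3.9 -3.2  6.2] pos [0.5488 0.2478 0.2698]
```

```bash
python3 -m jog '[{"dx":0,"dy":0,"dz":0,"wx":0,"wy":0,"wz":0,"jaw":255}]' >/dev/null; python3 chk.py 1;python3 -m jog '[{"dx":0,"dy":0,"dz":0,"wx":0,"wy":0,"wz":1,"jaw":255},{"dx":0,"dy":0,"dz":0,"wx":0,"wy":0,"wz":0,"jaw":255}]' >/dev/null; python3 chk.py 1; python3 -m jog '[{"dx":0,"dy":0,"dz":0,"wx":0,"wy":0,"wz":0,"jaw":255}]' >/dev/null; python3 chk.py 1
```

```text
turn 44.58 tz 0.087 F [ 4.3 -3.4  4.7] pos [0.5488 0.2478 0.2698]
turn 45.59 tz 0.027 F [ 4.6 -3.8  6.2] pos [0.5488 0.2478 0.2698]
turn 45.58 tz 0.062 F [ 4.1 -2.8  5.8] pos [0.5488 0.2478 0.2698]
```

```bash
cat > chk.py <<'E'
import sys;from h import *
L=[]
for i in range(5):
    s=sense();L.append(list(s["wrist_torque"])+list(s["wrist_force"]))
    if i<4: grab_frame("wrist")
m=np.mean(L,0);R=np.array(s["eef_rot"]);a=np.degrees(np.arctan2(R[1,0],R[0,0]))
print("turn %.2f tz %.3f F %s pos %s t %.1f"%(87.57-a,m[2],np.round(m[3:],1),np.round(s["position"],4),s["clock"]))
sys.exit(int(m[2]>float(sys.argv[1])))
E
python3 -m jog '[{"dx":0,"dy":0.4,"dz":0,"wx":0,"wy":0,"wz":0,"jaw":255},{"dx":0,"dy":0,"dz":0,"wx":0,"wy":0,"wz":0,"jaw":255}]' >/dev/null; python3 chk.py .11 && python3 -m jog '[{"dx":0,"dy":0,"dz":0,"wx":0,"wy":0,"wz":1.5,"jaw":255},{"dx":0,"dy":0,"dz":0,"wx":0,"wy":0,"wz":0,"jaw":255}]' >/dev/null && python3 chk.py 0.11 && python3 -m jog '[{"dx":0,"dy":0,"dz":0,"wx":0,"wy":0,"wz":1.5,"jaw":255},{"dx":0,"dy":0,"dz":0,"wx":0,"wy":0,"wz":0,"jaw":255}]' >/dev/null && python3 chk.py 0.11 && python3 -m jog '[{"dx":0,"dy":0,"dz":0,"wx":0,"wy":0,"wz":1.5,"jaw":255},{"dx":0,"dy":0,"dz":0,"wx":0,"wy":0,"wz":0,"jaw":255}]' >/dev/null && python3 chk.py 0.11
```

```text
turn 45.57 tz 0.058 F [ 3.1 -2.6  5.2] pos [0.5489 0.2477 0.2698] t 14.8
turn 47.08 tz 0.037 F [ 3.  -2.9  5. ] pos [0.5489 0.2477 0.2698] t 15.2
turn 48.58 tz 0.057 F [ 3.2 -2.9  5.6] pos [0.5489 0.2476 0.2698] t 15.7
turn 50.07 tz 0.095 F [ 3.2 -2.6  5.3] pos [0.5489 0.2477 0.2698] t 16.1
```

```bash
python3 -m jog '[{"dx":0,"dy":0,"dz":0,"wx":0,"wy":0,"wz":1.2,"jaw":255},{"dx":0,"dy":0,"dz":0,"wx":0,"wy":0,"wz":0,"jaw":255}]' >/dev/null; python3 chk.py .16 && python3 -m jog '[{"dx":0,"dy":0,"dz":0,"wx":0,"wy":0,"wz":1.2,"jaw":255},{"dx":0,"dy":0,"dz":0,"wx":0,"wy":0,"wz":0,"jaw":255}]' >/dev/null && python3 chk.py 0.16 && python3 -m jog '[{"dx":0,"dy":0,"dz":0,"wx":0,"wy":0,"wz":1.5,"jaw":255},{"dx":0,"dy":0,"dz":0,"wx":0,"wy":0,"wz":0,"jaw":255}]' >/dev/null && python3 chk.py 0.16 && python3 -m jog '[{"dx":0,"dy":0,"dz":0,"wx":0,"wy":0,"wz":1.5,"jaw":255},{"dx":0,"dy":0,"dz":0,"wx":0,"wy":0,"wz":0,"jaw":255}]' >/dev/null && python3 chk.py 0.16
```

```text
turn 51.26 tz 0.137 F [ 3.5 -2.9  5.1] pos [0.5489 0.2477 0.2698] t 16.6
turn 52.45 tz 0.211 F [ 3.4 -3.4  5.2] pos [0.5489 0.2477 0.2698] t 17.0
```

```bash
python3 -m jog '[{"dx":0,"dy":0,"dz":0,"wx":0,"wy":0,"wz":0.6,"jaw":255},{"dx":0,"dy":0,"dz":0,"wx":0,"wy":0,"wz":0,"jaw":255}]' >/dev/null; python3 chk.py .16
```

```text
turn 53.04 tz 0.246 F [ 3.1 -2.3  5.5] pos [0.5489 0.2477 0.2698] t 17.4
```

Torque rises at about 0.06 N m/deg, matching the sprung stop, which now bears roughly 15 N. I turn back home.

```bash
python3 -m jog '[{"dx":0,"dy":0,"dz":0,"wx":0,"wy":0,"wz":-4.8,"jaw":255},{"dx":0,"dy":0,"dz":0,"wx":0,"wy":0,"wz":-4.8,"jaw":255},{"dx":0,"dy":0,"dz":0,"wx":0,"wy":0,"wz":-4.8,"jaw":255},{"dx":0,"dy":0,"dz":0,"wx":0,"wy":0,"wz":-4.8,"jaw":255},{"dx":0,"dy":0,"dz":0,"wx":0,"wy":0,"wz":-4.8,"jaw":255},{"dx":0,"dy":0,"dz":0,"wx":0,"wy":0,"wz":-4.8,"jaw":255},{"dx":0,"dy":0,"dz":0,"wx":0,"wy":0,"wz":-4.8,"jaw":255},{"dx":0,"dy":0,"dz":0,"wx":0,"wy":0,"wz":-4.8,"jaw":255},{"dx":0,"dy":0,"dz":0,"wx":0,"wy":0,"wz":-4.8,"jaw":255},{"dx":0,"dy":0,"dz":0,"wx":0,"wy":0,"wz":-4.8,"jaw":255},{"dx":0,"dy":0,"dz":0,"wx":0,"wy":0,"wz":-4.8,"jaw":255},{"dx":0,"dy":0,"dz":0,"wx":0,"wy":0,"wz":0,"jaw":255}]' >/dev/null; python3 chk.py 1
```

```text
turn 0.26 tz 0.018 F [ 2.3 -0.7  5.8] pos [0.5486 0.2482 0.2698] t 19.1
```

```bash
python3 -m jog '[{"dx":0,"dy":0,"dz":-2,"wx":0,"wy":0,"wz":-0.3,"jaw":255},{"dx":0,"dy":0,"dz":-3,"wx":0,"wy":0,"wz":0,"jaw":255},{"dx":0,"dy":0,"dz":-3,"wx":0,"wy":0,"wz":0,"jaw":255},{"dx":0,"dy":0,"dz":0,"wx":0,"wy":0,"wz":0,"jaw":255}]' >/dev/null; python3 chk.py 1
```

```text
turn -0.02 tz 0.009 F [ 2.3 -0.3 -2.4] pos [0.5484 0.2478 0.2772] t 19.9
```

```bash
python3 -m jog '[{"dx":0,"dy":0,"dz":-4,"wx":0,"wy":0,"wz":0,"jaw":255},{"dx":0,"dy":0,"dz":-5,"wx":0,"wy":0,"wz":0,"jaw":255},{"dx":0,"dy":0,"dz":-6,"wx":0,"wy":0,"wz":0,"jaw":255},{"dx":0,"dy":0,"dz":-7,"wx":0,"wy":0,"wz":0,"jaw":255},{"dx":0,"dy":0,"dz":-15,"wx":0,"wy":0,"wz":0,"jaw":255},{"dx":0,"dy":0,"dz":-20,"wx":0,"wy":0,"wz":0,"jaw":255},{"dx":0,"dy":0,"dz":-20,"wx":0,"wy":0,"wz":0,"jaw":255},{"dx":0,"dy":0,"dz":0,"wx":0,"wy":0,"wz":0,"jaw":255},{"dx":0,"dy":0,"dz":0,"wx":0,"wy":0,"wz":0,"jaw":255}]'; python3 chk.py 1
python3 - <<'E'
from h import *
p,d=grab_frame("side");cv2.imwrite("pics/s3.png",cv2.resize(p[240:420,150:330],None,fx=3,fy=3,interpolation=cv2.INTER_CUBIC)[:,:,::-1])
E
```

```text
clock: 20.98
position: [0.5486, 0.2478, 0.3541]
eef_rot: [[0.042, 0.999, -0.001], [0.999, -0.042, -0.0], [-0.0, -0.001, -1.0]]
wrist_force: [0.3, -0.4, -2.1]
gripper_width: 0.01
turn -0.01 tz 0.009 F [ 0.1 -0.1 -1. ] pos [0.5486 0.2478 0.3532] t 21.2
```

View pics/s3.png

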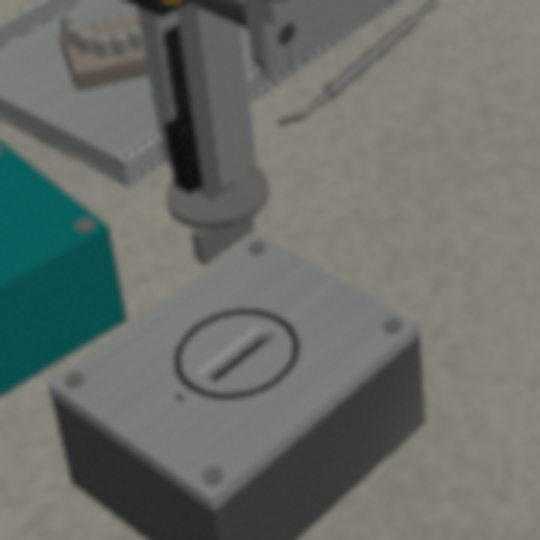

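The key is out of the box, upright in the gripper, and the slot is clear. I carry it back above the stand.

```bash
python3 -m jog '[{"dx":-27.4,"dy":-1.5,"dz":0,"wx":0,"wy":0,"wz":0,"jaw":255},{"dx":-50,"dy":-1.9,"dz":0,"wx":0,"wy":0,"wz":0,"jaw":255},{"dx":-50,"dy":-1.9,"dz":0,"wx":0,"wy":0,"wz":0,"jaw":255},{"dx":-50,"dy":-1.9,"dz":0,"wx":0,"wy":0,"wz":0,"jaw":255},{"dx":-50,"dy":-1.9,"dz":0,"wx":0,"wy":0,"wz":0,"jaw":255},{"dx":-50,"dy":-1.9,"dz":0,"wx":0,"wy":0,"wz":0,"jaw":255},{"dx":-50,"dy":-1.9,"dz":0,"wx":0,"wy":0,"wz":0,"jaw":255},{"dx":-35,"dy":-1,"dz":0,"wx":0,"wy":0,"wz":0,"jaw":255},{"dx":-20,"dy":-1,"dz":0,"wx":0,"wy":0,"wz":0,"jaw":255},{"dx":0,"dy":0,"dz":0,"wx":0,"wy":0,"wz":-6.9,"jaw":255},{"dx":0,"dy":0,"dz":0,"wx":0,"wy":0,"wz":0,"jaw":255},{"dx":0,"dy":0,"dz":0,"wx":0,"wy":0,"wz":0,"jaw":255}]'; python3 chk.py 1; python3 -m jog '[{"dx":0,"dy":0,"dz":20,"wx":0,"wy":0,"wz":0,"jaw":255},{"dx":0,"dy":0,"dz":30,"wx":0,"wy":0,"wz":0,"jaw":255},{"dx":0,"dy":0,"dz":20,"wx":0,"wy":0,"wz":0,"jaw":255},{"dx":0,"dy":0,"dz":0,"wx":0,"wy":0,"wz":0,"jaw":255},{"dx":0,"dy":0,"dz":0,"wx":0,"wy":0,"wz":0,"jaw":255},{"dx":0,"dy":0,"dz":0,"wx":0,"wy":0,"wz":0,"jaw":255}]'; python3 chk.py 1
python3 - <<'E'
from h import *
p,d=grab_frame("side");cv2.imwrite("pics/s4.png",cv2.resize(p[150:290,340:480],None,fx=4,fy=4,interpolation=cv2.INTER_CUBIC)[:,:,::-1])
E
```

```text
clock: 22.72
position: [0.5178, -0.133, 0.3543]
eef_rot: [[-0.078, 0.997, -0.0], [0.997, 0.078, 0.0], [0.0, -0.0, -1.0]]
wrist_force: [0.3, 1.1, -1.6]
gripper_width: 0.0096
turn -6.92 tz 0.017 F [-0.   0.2 -0.7] pos [ 0.5178 -0.1332  0.3545] t 22.9
clock: 23.68
position: [0.5181, -0.1337, 0.286]
eef_rot: [[-0.078, 0.997, 0.003], [0.997, 0.078, -0.001], [-0.001, 0.002, -1.0]]
wrist_force: [1.0, 1.1, -1.4]
gripper_width: 0.01
turn -6.91 tz -0.011 F [ 0.5  0.1 -1.1] pos [ 0.5178 -0.1337  0.2852] t 23.9
```

View pics/s4.png

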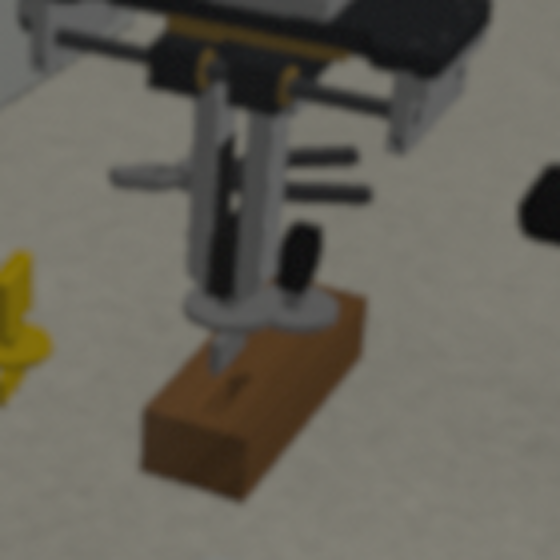

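The key hangs just above its empty slot and the round-headed key is undisturbed. I lower it.

```bash
python3 -m jog '[{"dx":0,"dy":0,"dz":8,"wx":0,"wy":0,"wz":0,"jaw":255},{"dx":0,"dy":0,"dz":4,"wx":0,"wy":0,"wz":0,"jaw":255},{"dx":0,"dy":0,"dz":3,"wx":0,"wy":0,"wz":0,"jaw":255},{"dx":0,"dy":0,"dz":3,"wx":0,"wy":0,"wz":0,"jaw":255},{"dx":0,"dy":0,"dz":2,"wx":0,"wy":0,"wz":0,"jaw":255},{"dx":0,"dy":0,"dz":0,"wx":0,"wy":0,"wz":0,"jaw":255}]' >/dev/null; python3 chk.py 0.3 && python3 -m jog '[{"dx":0,"dy":0,"dz":4,"wx":0,"wy":0,"wz":0,"jaw":255},{"dx":0,"dy":0,"dz":4,"wx":0,"wy":0,"wz":0,"jaw":255},{"dx":0,"dy":0,"dz":4,"wx":0,"wy":0,"wz":0,"jaw":255},{"dx":0,"dy":0,"dz":4,"wx":0,"wy":0,"wz":0,"jaw":255},{"dx":0,"dy":0,"dz":3,"wx":0,"wy":0,"wz":0,"jaw":255},{"dx":0,"dy":0,"dz":0,"wx":0,"wy":0,"wz":0,"jaw":255}]'>/dev/null;  python3 chk.py 0.3
```

```text
turn -6.91 tz -0.011 F [ 0.1 -0.3 -1.2] pos [ 0.5178 -0.1336  0.2647] t 24.9
turn -6.91 tz -0.016 F [ 0.3  0.1 -0.5] pos [ 0.5178 -0.1336  0.2457] t 25.8
```

```bash
python3 -m jog '[{"dx":0,"dy":0,"dz":1,"wx":0,"wy":0,"wz":0,"jaw":255},{"dx":0,"dy":0,"dz":0.6,"wx":0,"wy":0,"wz":0,"jaw":255},{"dx":0,"dy":0,"dz":0.4,"wx":0,"wy":0,"wz":0,"jaw":255},{"dx":0,"dy":0,"dz":0,"wx":0,"wy":0,"wz":0,"jaw":255}]' >/dev/null; python3 chk.py 0.3; python3 -m jog '[{"dx":0,"dy":0,"dz":0.4,"wx":0,"wy":0,"wz":0,"jaw":255},{"dx":0,"dy":0,"dz":0,"wx":0,"wy":0,"wz":0,"jaw":255}]' >/dev/null; python3 chk.py 0.3
```

```text
turn -6.91 tz -0.031 F [-0.7  0.1  1.3] pos [ 0.5177 -0.1336  0.2438] t 26.5
turn -6.91 tz -0.012 F [-2.5  0.6  5.2] pos [ 0.5177 -0.1336  0.2438] t 27.0
```

The key is seated, at 5 N and the same height as at pick-up. I release and retreat.

```bash
python3 -m jog '[{"dx":0,"dy":0,"dz":0,"wx":0,"wy":0,"wz":0,"jaw":130},{"dx":0,"dy":0,"dz":0,"wx":0,"wy":0,"wz":0,"jaw":130},{"dx":0,"dy":0,"dz":0,"wx":0,"wy":0,"wz":0,"jaw":130},{"dx":0,"dy":0,"dz":0,"wx":0,"wy":0,"wz":0,"jaw":130}]' && python3 -m jog '[{"dx":0,"dy":0,"dz":-10,"wx":0,"wy":0,"wz":0,"jaw":130},{"dx":0,"dy":0,"dz":-20,"wx":0,"wy":0,"wz":0,"jaw":130},{"dx":0,"dy":0,"dz":-30,"wx":0,"wy":0,"wz":0,"jaw":130},{"dx":0,"dy":0,"dz":-30,"wx":0,"wy":0,"wz":0,"jaw":130},{"dx":0,"dy":0,"dz":-30,"wx":0,"wy":0,"wz":0,"jaw":130},{"dx":0,"dy":0,"dz":0,"wx":0,"wy":0,"wz":0,"jaw":130},{"dx":0,"dy":0,"dz":0,"wx":0,"wy":0,"wz":0,"jaw":130}]'
python3 - <<'E'
from h import *
C=get_calibration("wrist");p,d=grab_frame("wrist");P=cloud(C,d.astype(float));p2=p.astype(int)
m=np.zeros((480,640),bool);m[195:280,285:355]=1;q=P[m&(p2.max(2)<50)];t=q[(q[:,2]>.073)&(q[:,2]<.09)]
print("head top",len(t),np.median(t,0),t.mean(0))
p,d=grab_frame("side");cv2.imwrite("pics/s5.png",cv2.resize(p[170:290,340:480],None,fx=4,fy=4,interpolation=cv2.INTER_CUBIC)[:,:,::-1])
s=sense();print(s["wrist_force"],s["clock"])
E
```

```text
clock: 27.48
position: [0.5177, -0.1336, 0.2428]
eef_rot: [[-0.078, 0.997, -0.0], [0.997, 0.078, 0.0], [0.0, -0.0, -1.0]]
wrist_force: [-1.2, -0.0, 0.1]
gripper_width: 0.0445
clock: 28.35
position: [0.5175, -0.1335, 0.3622]
eef_rot: [[-0.078, 0.997, -0.001], [0.997, 0.078, 0.0], [0.0, -0.001, -1.0]]
wrist_force: [-0.1, 0.5, -0.0]
gripper_width: 0.0461
head top 538 [ 0.51701934 -0.13345811  0.07771005] [ 0.51701567 -0.13356959  0.07765883]
[ 0.24997535  0.71371396 -0.13014861] 28.45
```

View pics/s5.png

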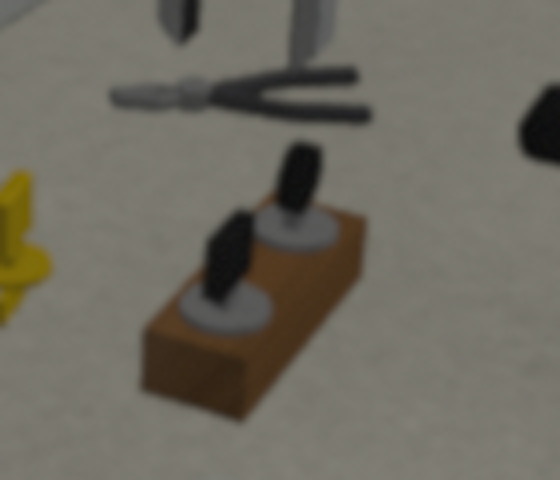

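The square-headed key stands upright in its own slot with its collar on the stand, and the gripper is clear. Its head top is within about 1 mm of the first measurement. I hand in the job.

```bash
python3 -c "
from bench import *
print(finish_job())"
```

```text
the job is handed in; nothing more can be done
None
```

I reset the key switch with the square-headed key, put the key back in its slot, and handed the job in at about 28.5 s of the 72 s allowed. `finish_job()` reports no verdict.

- **Insertion:** the key went into the grey box until its collar was flush. Wrist force stayed below about 6 N throughout.
- **Stop:** turning clockwise, I felt the stop come up at about 49.5°. The torque then rose at about 0.06 N m per degree, close to the stated pin stiffness. I held at 53°, which I estimate at 15 N on the pins. Single torque readings were noisy (about 0.03 N m), so I averaged them near the stop.
- **Turn back and withdrawal:** I turned the key back to within 0.3° of home and drew it out with little force.
- **Last checks:** the head's top is within about 1 mm of where I first measured it, at the right height. The side picture shows the key upright in its original slot, the round-headed key in place, and the gripper open and clear.

The plug's own angle can't be read directly. With its 0.1 rad of play, it should be within about 0.1 rad of home.

My first move was refused because each row needs all seven fields. Nothing moved, and one picture was wasted.

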